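# Open the push-and-turn sanitiser canister

### The job

Open the lower of the two white sanitiser canisters: push its winged cap down against the spring and, keeping it pushed down, turn it anticlockwise (seen from above) until it is free. Then lift the cap off and set it down gently, standing upright with the wing on top, on the free floor of the shallow metal tray, without dropping it. Leave the taller canister's cap as it is.

Things in the scene. Friction and masses are not known exactly. Their poses are not given: they have to be found in the camera images.
- low_cap: Grey cap of the lower canister, 70 g. Ribbed skirt 68 mm across, flat top 38 mm up; on it an upright wing 50 mm long, 16 thick, 30 high (top at 68), to be gripped from above across its thickness. Origin: centre of skirt's lower rim, at first 81 mm above the table; x along the wing, z up. Stands on its rim. A 38 x 8 mm key inside, along the wing: once open, lift 40 mm straight up to clear the neck.
- low_canister: White, 104 mm across, rim 96 mm up, fixed, left or right. Origin: underside centre, on the cap axis. x (two ribs): wing's line when open; locked it is 70 deg (+-3) clockwise of that. Spring: 4 N to start the cap down, 9 N at 10 mm, 11 N at 14 mm (end). Pushed under 8 mm it catches after 8 deg; at 10 to 13 mm turn it 70 deg anticlockwise (57 to 78 will do, stop near 79) to open.
- tall_cap: The same kind of cap on the taller canister, which is alike but 60 mm taller. Origin: centre of its skirt's lower rim, 141 mm above the table; wing top at 209 mm. To be left shut: do not push, turn or lift it.
- tray: Shallow sheet-metal tray fixed on the table between the canisters, 260 mm along its x, 170 mm along its y, rim 16 mm high, walls and floor 3 mm thick. Origin: centre of its underside, z up. A small steel dosing cup (48 mm across, 45 mm high) stands in it near the middle of the +x end, 85 mm from the centre; the half towards -x is free.
Things that resemble listed ones, but are neither listed nor needed, are in the scene too. What is shaped like the low_cap but pink or turquoise is not meant.

How it is judged:
On the way:
1. the low cap is turned at least 20 degrees towards open while pushed down at least 6 mm (z of low_cap in the frame of low_canister between 0.056 and 0.075 m and horizontal distance between low_cap and low_canister below 0.01 m and angle between the x axis of low_cap and the x axis of low_canister, either way round below 0.87 rad), for 0.1 s.
At the end, for the whole second after the job is handed in: The low canister's cap stands upright (wing on top, within 10 degrees) and at rest on the tray's floor, wholly inside its rim (centre within 100 mm of the tray's centre along x and 55 mm along y), released; the tall canister's cap has not moved by more than 5 mm (x of low_cap in the frame of tray between -0.1 and 0.1 m and y of low_cap in the frame of tray between -0.055 and 0.055 m and z of low_cap in the frame of tray between 0 and 0.008 m and angle between low_cap's own z axis and vertical below 0.17 rad and linear speed of low_cap below 0.02 m/s and distance of tall_cap from where it was at the start of the episode below 0.005 m); the robot touches nothing.
It fails at once if the low cap is forced round past its play without being pushed down (horizontal distance between low_cap and low_canister below 0.015 m and z of low_cap in the frame of low_canister between 0.078 and 0.091 m and angle between the x axis of low_cap and the x axis of low_canister, either way round between 0.6 and 0.92 rad).
It fails at once if the tall canister's cap is pushed, lifted or shifted by more than 5 mm (distance of tall_cap from where it was at the start of the episode above 0.005 m).
It fails at once if the low cap is dropped into the tray (let go and falling faster than 0.6 m/s, about 20 mm of free fall) (x of low_cap in the frame of tray between -0.1 and 0.1 m and y of low_cap in the frame of tray between -0.055 and 0.055 m and z of low_cap in the frame of tray below 0.05 m and linear speed of low_cap above 0.6 m/s and contact force between low_cap and the fingers below 0.2 N).
It also fails if it takes over 48 s, if anything falls off the work surface, if the arm or the gripper's body presses on something with over 40 N, if the wrist force passes 120 N, or if a joint passes its speed limit or range.

### The arm

A 6-joint arm with a two-finger parallel gripper is mounted at the origin on the work surface. World frame = base frame: x ahead of the robot, y to its left, z up, the work surface at z = 0. Lengths are in m, angles in rad, forces in N, time in s.
With the tool pointing down it reaches from about 0.35 to 0.975 m from the base axis. Payload 17.4 kg.
Tool frame: the origin (TCP) lies midway between the tips of the shut fingers; the grasp point (between the pads) lies 19 mm behind it (env.tcp_to_grasp is the z of the grasp point in the tool frame, in m); z points along the fingers, y is the line along which they close (so a half turn about z gives the same grasp; the last joint's range is limited). The gripper opens to 85 mm and grips with 20 to 120 N. Pads are 22 mm wide; open, the fingers measure 114 mm over their backs; the gripper's body (76 mm by 85 mm) begins 54 mm behind the grasp point. The pads swing forward as they close: fully open they stand 13 mm farther back than shut.
Start: joints at [-1.23, 0.116, 1.442, -0, 1.584, -0.038], TCP at [0.25, -0.627, 0.231] pointing down, gripper open.
Joint ranges: [-2.83, 2.83], [-0.83, 2.19], [0.07, 2.5], [-1.14, 4.28], [0.01, 3], [-2.97, 2.97]. Speed limits (rad/s): [1.89, 1.89, 2.22, 3.14, 3.14, 3.14].

### API

Orientations are given as a unit quaternion [w, x, y, z].
In Python, from workcell import get_obs, capture, workorder, regions_of, env gives the robot as it stands.
- The arm moves only by the tool carry_out, never from a script. Its argument "targets" is a list of rows, each a list of 3 entries, a list of its own where there are three numbers: the shift along the tool's x, y, z in cm, then the turn, a rotation vector about the tool's x, y, z in degrees, then the closure, from -1 (fully open) to 1 (shut), so that 0 is half open. A call has 1 to 5 rows; each row is the pose to reach, as a shift and turn from the pose commanded when the call began, along the tool's axes at that moment; what a row does not reach only later rows make up. A row lasts 1/10 s, in which the tool goes at most 50 mm and 8.59 degrees, less where a joint would pass 70% of its speed; a pose out of reach is approached as far as the arm can. A call with a gripper value outside its range is refused whole. The fingers move at their own pace and stop on an object; "newtons" is the grip in N (left out, the last holds). Time passes only in rows, so rows that repeat a pose let the fingers close. It gives the time, the measured TCP pose, the force, the opening and the grip force at its end, in the units of the state.
- get_obs(): the state, without advancing time (a new reading comes with each control period).
- capture(name): name is "side" or "top"; returns a dict with "color" (400x640x3 uint8, red, green, blue), "intrinsics" (3x3 intrinsics, pixels), "origin" and "rotation" of the camera in the world. Camera axes: x right, y down, z forward; pixel columns grow to the right and rows downward; lengths in m; the calibration is good to about 2 mm. A picture is of the moment at which its call begins. There is no depth.
- workorder.hand_in(): hands the job in; it is judged then, once.
Trained networks look in a picture, given as the dict that the camera call returned (one of the last four; its "shot" number tells which), for a name from the list of things; names that differ only in an ending like _2 or _b are one class to them, and where a whole thing is asked for, a point or a joint stands for the part that bears it (a point fixed in the world has none). Each returns a list of dicts, best first, with "score" (0 to 1); they miss things now and then, are a little off and sometimes report something else, mostly with a low value. They report only what shows in the picture. A call takes as long as a camera call. They do not tell look-alikes from the thing itself.
- regions_of(picture, label): "mask" (400x640 bool, what is visible of it) and "rect" ([left, top, right, bottom] in pixels, round what is visible of it).
The state is a dict: "clock": time; "joint_pos": joint angles; "dq": joint speeds; "joint_torque": joint torques, N m; "tool_pos": TCP position; "tool_rot": TCP orientation; "wrist_force": force on the tool from outside, world axes, zero at the start; "torque": the same for the moment, N m; "width": finger opening in m; "gripper_force": force on a finger pad.
Only numpy, scipy, OpenCV 4.12 (cv2) and the standard library are available. Lean on these libraries where they do the work, as an engineer would, in place of code of your own. Each camera call takes 0.05 s, during which the arm holds its last target. There are 200 camera calls.

## Working session

There is one attempt and no reset: what is moved stays moved. The work goes in short steps, Python scripts to look and compute and a tool call to move; the robot and the scene stay as the last step left them, time stands still between calls to the robot, and variables do not carry over. Pictures are saved under pics/ and viewed, at most 10 in all, crops included, and the job is handed in when it is done.

Besides the shell and the picture viewer there is one more tool, called after ">>>" as name(argument=value, ...) on one line, values as JSON. carry_out: Moves the arm, as the interface text tells. Its arguments: {"type":"object","properties":{"targets":{"type":"array"},"newtons":{"type":"number"}},"required":["targets"]}

```bash
mkdir -p pics; ls; python3 - <<'E'
from workcell import get_obs, capture, regions_of, env
import cv2,numpy as np,pickle
o=get_obs(); print(o, env.tcp_to_grasp)
for n in("top","side"):
    p=capture(n); cv2.imwrite(f"pics/{n}0.png",p["color"][:,:,::-1]); print(n,p["intrinsics"],p["origin"],p["rotation"])
    for l in("low_cap","low_canister","tall_cap","tray"):
        for r in regions_of(p,l):
            ys,xs=np.nonzero(r["mask"]); print(l,round(r["score"],2),r["rect"],xs.mean().round(1),ys.mean().round(1))
E
```

```text
pics
{'clock': 0.0, 'joint_pos': array([-1.22981791e+00,  1.16475161e-01,  1.44229427e+00, -1.49630424e-05,
        1.58399776e+00, -3.78200529e-02]), 'dq': array([ 0.00076911, -0.00030156,  0.00031185, -0.00093455,  0.00084481,
        0.00055488]), 'joint_torque': array([ 8.40252369e-05, -7.31988430e+01, -6.32489920e+01,  9.84278728e-06,
        6.42885163e-03,  3.33417415e-05]), 'tool_pos': array([ 0.24952556, -0.6269687 ,  0.23055146]), 'tool_rot': array([-5.79407855e-04,  9.82117366e-01,  1.88268780e-01, -9.60727446e-05]), 'wrist_force': array([-0.75410738, -0.19189621,  0.08620935]), 'torque': array([-0.04013578, -0.0268745 ,  0.04957546]), 'gripper_force': 0.0, 'width': 0.08565351567155341} -0.0187
top [[469.35796055   0.         329.32971404]
 [  0.         469.35796055 208.17774251]
 [  0.           0.           1.        ]] [ 0.40277907 -0.00228925  1.21661836] [ 0.03926736 -0.70049781  0.71226993 -0.02079523]
low_cap 0.92 [226.6, 239.0, 256.7, 269.6] 243.2 252.4
low_cap 0.87 [185.4, 230.2, 217.4, 256.8] 200.0 244.8
low_cap 0.78 [186.8, 166.9, 221.0, 202.5] 199.5 185.2
low_cap 0.58 [251.9, 158.0, 278.2, 191.7] 263.8 173.9
low_canister 0.61 [180.7, 161.9, 236.2, 219.1] 216.9 193.1
tall_cap 0.6 [469.6, 196.3, 505.8, 223.3] 486.0 210.8
tray 0.93 [305.5, 128.0, 370.4, 228.0] 336.9 180.5
side [[383.04765673   0.         324.70073147]
 [  0.         383.04765673 198.85510705]
 [  0.           0.           1.        ]] [0.3938497  0.66457241 0.53223136] [ 0.03454244 -0.07023473  0.87827629 -0.471704  ]
low_cap 0.89 [212.7, 283.9, 266.6, 347.4] 239.8 319.4
low_cap 0.86 [339.1, 289.5, 381.1, 348.1] 360.7 321.1
low_cap 0.67 [314.2, 353.5, 364.5, 400.0] 338.8 379.1
low_cap 0.58 [230.3, 257.5, 270.0, 300.2] 254.1 277.9
low_canister 0.76 [200.4, 316.0, 292.0, 400.0] 249.1 367.9
tall_cap 0.79 [336.7, 89.7, 364.8, 123.0] 348.5 108.2
tray 0.95 [216.4, 197.4, 347.9, 259.4] 288.0 230.4
```

View pics/top0.png

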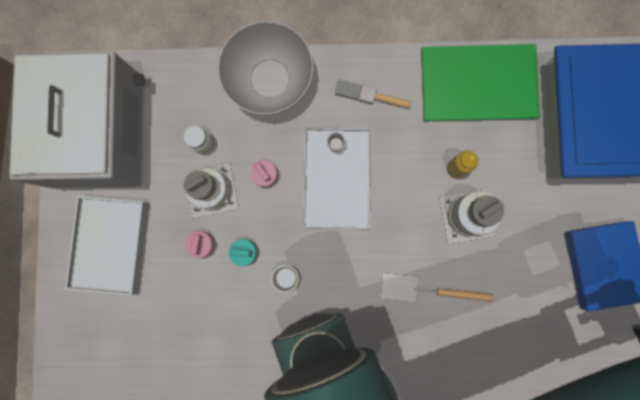

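View pics/side0.png

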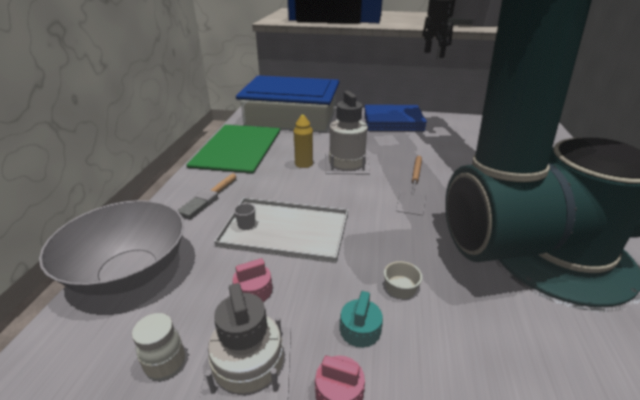

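Top view: grey caps are at (199,185) and (487,210). Look-alikes are pink at (264,174) and (200,245), turquoise at (243,252), and a white jar at (197,138). In the side view, the near canister (240,320) has a short body and the far one (348,108) is taller. I choose the grey cap at top (199,185) / side (240,320), and check it in a crop.

```bash
cat > h.py <<'E'
import numpy as np
from scipy.spatial.transform import Rotation as Ro
def R(q): return Ro.from_quat(np.roll(q,-1)).as_matrix()
def ray(p,uv):
    d=R(p["rotation"])@np.linalg.inv(p["intrinsics"])@np.array([uv[0],uv[1],1.]); return np.array(p["origin"]),d
def at_z(p,uv,z):
    o,d=ray(p,uv); return o+d*(z-o[2])/d[2]
def proj(p,X):
    c=R(p["rotation"]).T@(np.asarray(X)-p["origin"]); h=p["intrinsics"]@c; return h[:2]/h[2]
E
python3 - <<'E'
from workcell import capture
from h import *
import cv2,pickle
T=capture("top");S=capture("side");pickle.dump((T,S),open("p0.pkl","wb"))
a=cv2.resize(T["color"][150:230,165:245],(400,400),interpolation=cv2.INTER_CUBIC)
b=cv2.resize(S["color"][275:400,187:312],(400,400),interpolation=cv2.INTER_CUBIC)
cv2.imwrite("pics/crop0.png",np.hstack([a,b])[:,:,::-1])
for z in(.096,.149,.119):print(z,at_z(T,(199.5,185.2),z))
print(at_z(T,(487,210),.179))
print([at_z(T,c,.016).round(3) for c in((305.5,129),(369.5,129),(369.5,228),(305.5,228))], at_z(T,(336,142),.045))
E
```

```text
0.096 [0.56001696 0.34032948 0.096     ]
0.149 [0.55258034 0.32412522 0.149     ]
0.119 [0.55678975 0.33329745 0.119     ]
[ 0.48120528 -0.32254602  0.179     ]
[array([0.714, 0.087, 0.016]), array([ 0.71 , -0.079,  0.016]), array([ 0.453, -0.073,  0.016]), array([0.455, 0.09 , 0.016])] [0.67092411 0.00804491 0.045     ]
```

View pics/crop0.png

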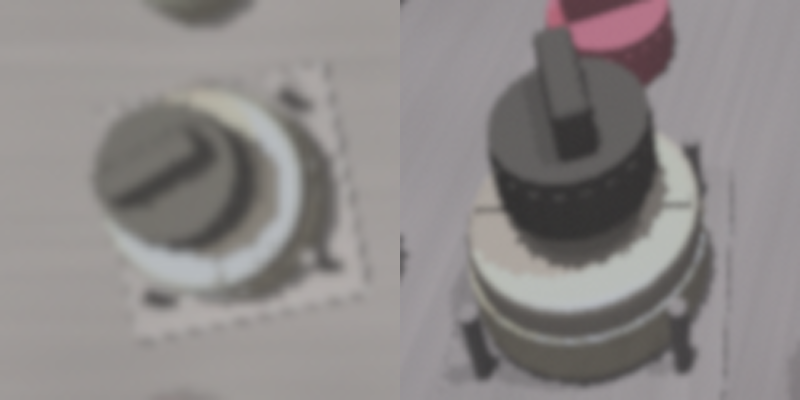

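The crop shows a grey cap whose wing runs lower-left to upper-right in the top view. The two black rib marks on the white ring are near side crop (490,210) and (675,205), so this is the locked grey cap. Next I triangulate it.

```bash
cat > fit.py <<'E'
import pickle,cv2
from h import *
T,S=pickle.load(open("p0.pkl","rb"))
def tri(a,b):
    o1,d1=ray(T,a);o2,d2=ray(S,b)
    s=np.linalg.lstsq(np.c_[d1,-d2],o2-o1,rcond=None)[0]; p,q=o1+s[0]*d1,o2+s[1]*d2
    return (p+q)/2,np.linalg.norm(p-q)
print(tri((198.6,184.4),(240.8,312.5)))
f=lambda x,y:(187+(x-400)/3.2,275+y/3.2)
e=[at_z(S,f(*c),.149) for c in((553,32),(573,113))]; print("wing side",e,np.degrees(np.arctan2(*(e[1]-e[0])[[1,0]])),np.mean(e,0))
e=[at_z(S,f(*c),.096) for c in((475,210),(690,204))]; print("ribs",e,np.degrees(np.arctan2(*(e[1]-e[0])[[1,0]])),np.mean(e,0))
g=lambda x,y:(165+x/5,150+y/5)
e=[at_z(T,g(*c),.149) for c in((118,203),(208,152))]; print("wing edge top",e,np.degrees(np.arctan2(*(e[1]-e[0])[[1,0]])))
# overlay
def draw(c,psi,rib,out):
    ims=[]
    for P,x0,y0,w,h in((T,165,150,80,80),(S,187,275,125,125)):
        k=400/w; im=cv2.resize(P["color"][y0:y0+h,x0:x0+w],(400,400),interpolation=cv2.INTER_CUBIC)[:,:,::-1].copy()
        def pl(X,col,cl=True): cv2.polylines(im,[np.array([((proj(P,x)+.5-[x0,y0])*k) for x in X]).round().astype(np.int32)],cl,col,1)
        t=np.linspace(0,2*np.pi,40)
        circ=lambda r,z:[(c[0]+r*np.cos(a),c[1]+r*np.sin(a),z) for a in t]
        pl(circ(.034,.119),(0,255,0));pl(circ(.034,.081),(0,255,0));pl(circ(.052,.096),(255,0,0))
        u=np.array([np.cos(psi),np.sin(psi),0]);v=np.array([-u[1],u[0],0])
        for z in(.149,.119): pl([np.array([*c[:2],z])+a*.025*u+b*.008*v for a,b in((1,1),(-1,1),(-1,-1),(1,-1))],(0,0,255))
        r=np.array([np.cos(rib),np.sin(rib),0]); pl([np.array([*c[:2],.096])+s*r*.052 for s in(-1,1)],(255,255,0),False)
        ims.append(im)
    cv2.imwrite(out,np.hstack(ims))
if __name__=="__main__":
    draw((.5555,.335),np.radians(-63.0),np.radians(7),"pics/ov0.png")
E
python3 fit.py
```

```text
(array([0.55920854, 0.33690341, 0.11411621]), np.float64(0.0004732636021846783))
wing side [array([0.56873541, 0.32105183, 0.149     ]), array([0.54601717, 0.36088172, 0.149     ])] 119.6996411741854 [0.55737629 0.34096678 0.149     ]
ribs [array([0.59002893, 0.37360537, 0.096     ]), array([0.50329137, 0.35661821, 0.096     ])] -168.9191248873891 [0.54666015 0.36511179 0.096     ]
wing edge top [array([0.54049235, 0.34939304, 0.149     ]), array([0.56344949, 0.30767692, 0.149     ])] -61.17521275107316
```

```bash
python3 -c "
from fit import *
draw((.557,.336),np.radians(-60.5),np.radians(9.5),'pics/ov0.png')" >/dev/null
```

```text
(no output)
```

View pics/ov0.png

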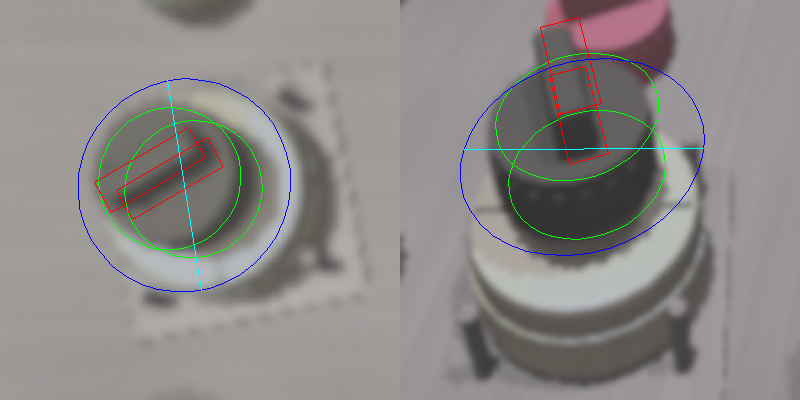

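```bash
cat > sil.py <<'E'
import pickle,cv2
from h import *
from workcell import capture,regions_of
from scipy.optimize import minimize
def model(P,x,y,z,psi):
    k=4;m=np.zeros((400*k,640*k),np.uint8); t=np.linspace(0,2*np.pi,48)
    cyl=[(x+.034*np.cos(a),y+.034*np.sin(a),z+h) for a in t for h in(0,.038)]
    u=np.array([np.cos(psi),np.sin(psi),0]);v=np.array([-u[1],u[0],0])
    w=[np.array([x,y,z+h])+a*.025*u+b*.008*v for a in(1,-1) for b in(1,-1) for h in(.038,.068)]
    for pts in(cyl,w):
        q=np.array([(proj(P,p)+.5)*k for p in pts]).round().astype(np.int32); cv2.fillConvexPoly(m,cv2.convexHull(q),1)
    return cv2.resize(m.astype(np.float32),(640,400),interpolation=cv2.INTER_AREA)
def fit(PM,x0,zfree=True):
    def f(v):
        c=0
        for P,M in PM:
            m=model(P,v[0],v[1],v[2] if zfree else x0[2],v[3]); c+=1-np.minimum(m,M).sum()/np.maximum(m,M).sum()
        return c
    return minimize(f,x0,method="Nelder-Mead",options=dict(initial_simplex=[np.array(x0)+d for d in np.vstack([np.zeros(4),np.diag([.006,.006,.006,.15])])],xatol=1e-4,fatol=1e-4))
def pick(P,label,uv):
    best=min(regions_of(P,label),key=lambda r:np.hypot(*(np.array(np.nonzero(r["mask"])).mean(1)[::-1]-uv)))
    return best["mask"].astype(np.float32)
E
python3 - <<'E'
from sil import *
T=capture("top");S=capture("side")
PM=[(T,pick(T,"low_cap",(199.5,185))),(S,pick(S,"low_cap",(240,319)))]
print([m.sum() for _,m in PM])
for zf in(True,False):
    r=fit(PM,[.559,.337,.081,np.radians(-60)],zf); print(r.x[:3].round(4),np.degrees(r.x[3]),r.fun)
# tray from mask
m=[r for r in regions_of(T,"tray")][0]["mask"].astype(np.uint8)
c=max(cv2.findContours(m,0,2)[0],key=cv2.contourArea)
q=cv2.boxPoints(cv2.minAreaRect(c)); print([at_z(T,p,.016).round(3) for p in q])
E
```

```text
[np.float32(750.0), np.float32(2569.0)]
[0.5595 0.3387 0.0817] -57.10565131708319 0.10702568292617798
[0.5598 0.339  0.0833] -58.93923470356196 0.10770994424819946
[array([0.454, 0.1  , 0.016]), array([0.719, 0.09 , 0.016]), array([ 0.71 , -0.085,  0.016]), array([ 0.446, -0.072,  0.016])]
```

The silhouette fit gives the cap at (0.5595, 0.3387), z ≈ 0.082, with the wing at about -60°. That height confirms it is the low canister. I move over it with the tool yaw at 120°.

>>> carry_out(targets=[[[3.05, -3.7, -1], [0, 0, -8], -1], [[6.1, -7.4, -2], [0, 0, -16], -1], [[9.15, -11.1, -3], [0, 0, -24], -1], [[12.2, -14.8, -4], [0, 0, -32], -1], [[15.25, -18.5, -5], [0, 0, -40], -1]], newtons=60)

```text
clock: 1.35
tool_pos: [0.323, -0.397, 0.2817]
tool_rot: [0.0, 0.857, 0.515, 0.0]
wrist_force: [1.3, 0.3, 0.3]
width: 0.0854
gripper_force: 0.0
```

>>> carry_out(targets=[[[4.7, -0.9, 0], [0, 0, -8], -1], [[9.4, -1.8, 0], [0, 0, -16], -1], [[14.1, -2.7, 0], [0, 0, -24], -1], [[18.8, -3.6, 0], [0, 0, -32], -1], [[23.5, -4.5, 0], [0, 0, -40], -1]])

```text
clock: 1.85
tool_pos: [0.3947, -0.1688, 0.2816]
tool_rot: [0.0, 0.629, 0.777, 0.0]
wrist_force: [0.2, -0.9, 0.3]
width: 0.0858
gripper_force: 0.0
```

>>> carry_out(targets=[[[4.2, 2.35, 0], [0, 0, -4], -1], [[8.4, 4.7, 0], [0, 0, -8], -1], [[12.6, 7.05, 0], [0, 0, -12], -1], [[16.8, 9.4, 0], [0, 0, -16], -1], [[21, 11.75, 0], [0, 0, -18.3], -1]])

```text
clock: 2.35
tool_pos: [0.4672, 0.061, 0.2817]
tool_rot: [0.0, 0.499, 0.867, 0.0]
wrist_force: [1.0, -0.4, -0.0]
width: 0.0856
gripper_force: 0.0
```

>>> carry_out(targets=[[[3.2, 3.55, 0], [0, 0, 0], -1], [[6.4, 7.1, 0], [0, 0, 0], -1], [[9.6, 10.65, 0], [0, 0, 0], -1], [[12.8, 14.2, 0], [0, 0, 0], -1], [[16, 17.75, 0], [0, 0, 0], -1]])

```text
clock: 2.85
tool_pos: [0.541, 0.2884, 0.2814]
tool_rot: [0.0, 0.5, 0.866, 0.0]
wrist_force: [1.1, -1.2, 0.2]
width: 0.0854
gripper_force: 0.0
```

>>> carry_out(targets=[[[2.5, 3, 4], [0, 0, 0], -1], [[3.4, 4.1, 8], [0, 0, 0], -1], [[3.4, 4.1, 8], [0, 0, 0], -1], [[3.4, 4.1, 8], [0, 0, 0], -1]])

```text
clock: 3.25
tool_pos: [0.5591, 0.336, 0.2012]
tool_rot: [-0.0, 0.5, 0.866, -0.001]
wrist_force: [-0.2, -0.3, 0.2]
width: 0.0856
gripper_force: 0.0
```

```bash
python3 - <<'E'
from sil import *
from workcell import get_obs
o=get_obs();print(o["tool_pos"],o["tool_rot"],o["joint_pos"][5])
T=capture("top");S=capture("side")
a=cv2.resize(T["color"][150:230,165:245],(400,400),interpolation=cv2.INTER_CUBIC)
b=cv2.resize(S["color"][220:370,177:327],(400,400),interpolation=cv2.INTER_CUBIC)
cv2.imwrite("pics/pre.png",np.hstack([a,b])[:,:,::-1])
E
```

```text
[0.55909811 0.33601003 0.20116812] [-3.29825486e-04  4.99763786e-01  8.66161417e-01 -6.69810213e-04] -0.02203924676017336
```

View pics/pre.png

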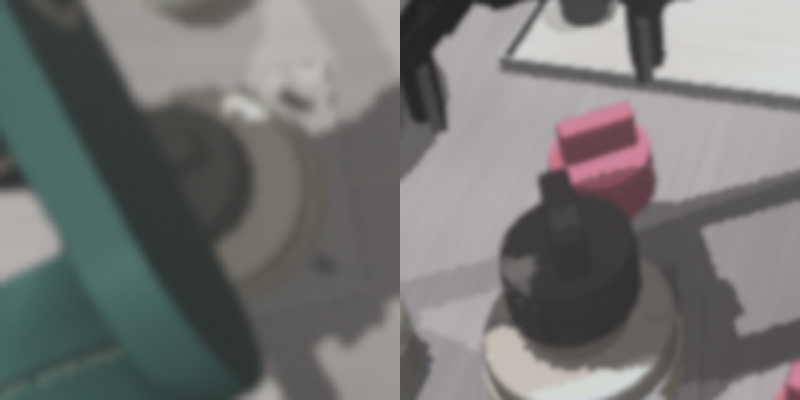

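The fingers, at crop (425,130) and (645,80), straddle the wing at (553,180) and are aligned across its thickness. Descending and gripping.

>>> carry_out(targets=[[[0.2, 0.2, 3], [0, 0, 0], -1], [[0.2, 0.2, 6], [0, 0, 0], -1], [[0.2, 0.2, 7.5], [0, 0, 0], -1], [[0.2, 0.2, 7.9], [0, 0, 0], -1], [[0.2, 0.2, 7.9], [0, 0, 0], -1]])

```text
clock: 3.85
tool_pos: [0.5605, 0.3387, 0.1237]
tool_rot: [0.0, 0.5, 0.866, 0.001]
wrist_force: [-0.6, 0.2, -0.6]
width: 0.0856
gripper_force: 0.0
```

>>> carry_out(targets=[[[0, 0, 0], [0, 0, 0], 1], [[0, 0, 0], [0, 0, 0], 1], [[0, 0, 0], [0, 0, 0], 1], [[0, 0, 0], [0, 0, 0], 1], [[0, 0, 0], [0, 0, 0], 1]])

```text
clock: 4.35
tool_pos: [0.5601, 0.3389, 0.1225]
tool_rot: [0.0, 0.5, 0.866, 0.0]
wrist_force: [0.5, 1.4, 3.7]
width: 0.015
gripper_force: 61.4
```

>>> carry_out(targets=[[[0, 0, 0], [0, 0, 0], 1], [[0, 0, 0], [0, 0, 0], 1], [[0, 0, 0], [0, 0, 0], 1]])

```text
clock: 4.65
tool_pos: [0.5602, 0.3389, 0.1225]
tool_rot: [0.0, 0.5, 0.866, 0.0]
wrist_force: [0.2, 0.7, 3.4]
width: 0.0149
gripper_force: 61.3
```

>>> carry_out(targets=[[[0, 0, 0.5], [0, 0, 0], 1], [[0, 0, 0.9], [0, 0, 0], 1], [[0, 0, 1.15], [0, 0, 0], 1], [[0, 0, 1.15], [0, 0, 0], 1], [[0, 0, 1.15], [0, 0, 0], 1]])

```text
clock: 5.15
tool_pos: [0.5603, 0.339, 0.1112]
tool_rot: [0.0, 0.5, 0.866, 0.0]
wrist_force: [-1.0, -1.7, 8.6]
width: 0.015
gripper_force: 62.2
```

>>> carry_out(targets=[[[0, 0, 0.08], [0, 0, 0], 1], [[0, 0, 0.08], [0, 0, 0], 1], [[0, 0, 0.08], [0, 0, 0], 1]])

```text
clock: 5.45
tool_pos: [0.5603, 0.339, 0.1104]
tool_rot: [0.0, 0.5, 0.866, 0.0]
wrist_force: [-0.8, 0.2, 8.4]
width: 0.0147
gripper_force: 62.3
```

>>> carry_out(targets=[[[0, 0, 0], [0, 0, -4], 1], [[0, 0, 0], [0, 0, -8], 1], [[0, 0, 0], [0, 0, -12], 1], [[0, 0, 0], [0, 0, -12], 1]])

```text
clock: 5.85
tool_pos: [0.5604, 0.3391, 0.1106]
tool_rot: [0.0, 0.405, 0.914, 0.001]
wrist_force: [0.4, -0.2, 8.6]
width: 0.015
gripper_force: 62.3
```

```bash
python3 - <<'E'
from workcell import get_obs
o=get_obs();print(o["torque"],o["wrist_force"])
E
```

```text
[0.02412851 0.01748954 0.07641635] [ 0.41609251 -0.16645382  8.63065953]
```

The torque is small after 12°, so the cap turns freely past the catch. Continuing to 69°.

>>> carry_out(targets=[[[0, 0, 0], [0, 0, -6], 1], [[0, 0, 0], [0, 0, -12], 1], [[0, 0, 0], [0, 0, -18], 1], [[0, 0, 0], [0, 0, -24], 1], [[0, 0, 0], [0, 0, -30], 1]])

```text
clock: 6.35
tool_pos: [0.5604, 0.3391, 0.1106]
tool_rot: [0.001, 0.154, 0.988, 0.0]
wrist_force: [0.1, 0.5, 9.7]
width: 0.0153
gripper_force: 62.3
```

>>> carry_out(targets=[[[0, 0, 0], [0, 0, -6], 1], [[0, 0, 0], [0, 0, -12], 1], [[0, 0, 0], [0, 0, -18], 1], [[0, 0, 0], [0, 0, -24], 1], [[0, 0, 0], [0, 0, -27], 1]])

```text
clock: 6.85
tool_pos: [0.5605, 0.3391, 0.1106]
tool_rot: [0.001, -0.081, 0.997, 0.0]
wrist_force: [0.2, -0.1, 9.2]
width: 0.0149
gripper_force: 62.3
```

```bash
python3 - <<'E'
from workcell import get_obs
from sil import *
o=get_obs();print(o["torque"],o["wrist_force"],2*np.degrees(np.arctan2(o["tool_rot"][2],o["tool_rot"][1])))
S=capture("side")
cv2.imwrite("pics/turned.png",cv2.resize(S["color"][250:400,167:327],(640,600),interpolation=cv2.INTER_CUBIC)[:,:,::-1])
E
```

```text
[ 0.04513757  0.0766677  -0.07460736] [ 0.24978023 -0.05897466  9.20890731] 189.23569404214692
```

View pics/turned.png

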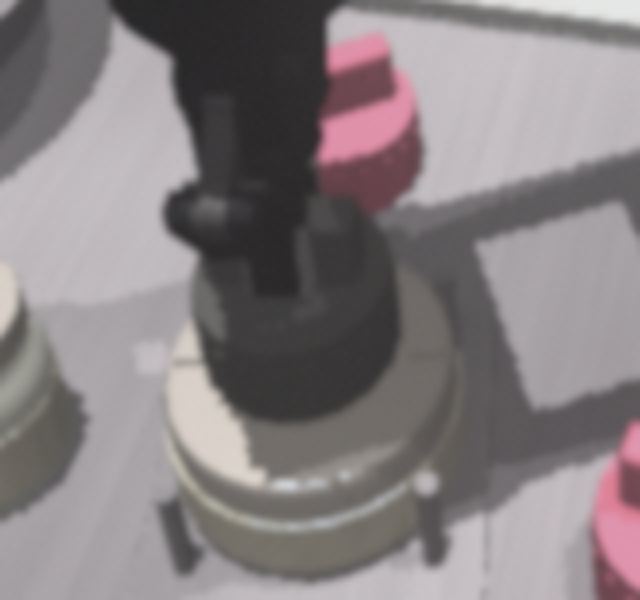

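The wing at about (330,230) now lies along the line of the rib marks at (185,360) and (430,355). Lifting slowly.

>>> carry_out(targets=[[[0, 0, -0.5], [0, 0, 0], 1], [[0, 0, -1], [0, 0, 0], 1], [[0, 0, -1.5], [0, 0, 0], 1], [[0, 0, -1.8], [0, 0, 0], 1], [[0, 0, -1.8], [0, 0, 0], 1]])

```text
clock: 7.4
tool_pos: [0.56, 0.3388, 0.1278]
tool_rot: [-0.0, -0.079, 0.997, -0.0]
wrist_force: [0.5, -0.1, -0.6]
width: 0.015
gripper_force: 60.9
```

>>> carry_out(targets=[[[0, 0, -1.5], [0, 0, 0], 1], [[0, 0, -3], [0, 0, 0], 1], [[0, 0, -5], [0, 0, 0], 1], [[0, 0, -8], [0, 0, 0], 1], [[0, 0, -10], [0, 0, 0], 1]])

```text
clock: 7.9
tool_pos: [0.5603, 0.339, 0.2317]
tool_rot: [0.001, -0.078, 0.997, 0.001]
wrist_force: [0.7, 0.6, -1.4]
width: 0.0148
gripper_force: 60.8
```

```bash
python3 - <<'E'
from workcell import get_obs
from sil import *
o=get_obs();print(o["tool_pos"],o["wrist_force"],o["width"])
T=capture("top");S=capture("side")
cv2.imwrite("pics/lift.png",cv2.resize(S["color"][200:400,140:400],(780,600),interpolation=cv2.INTER_CUBIC)[:,:,::-1])
E
```

```text
[0.56032627 0.33898554 0.2316728 ] [ 0.72371506  0.6098949  -1.43931633] 0.01480721572117234
```

View pics/lift.png

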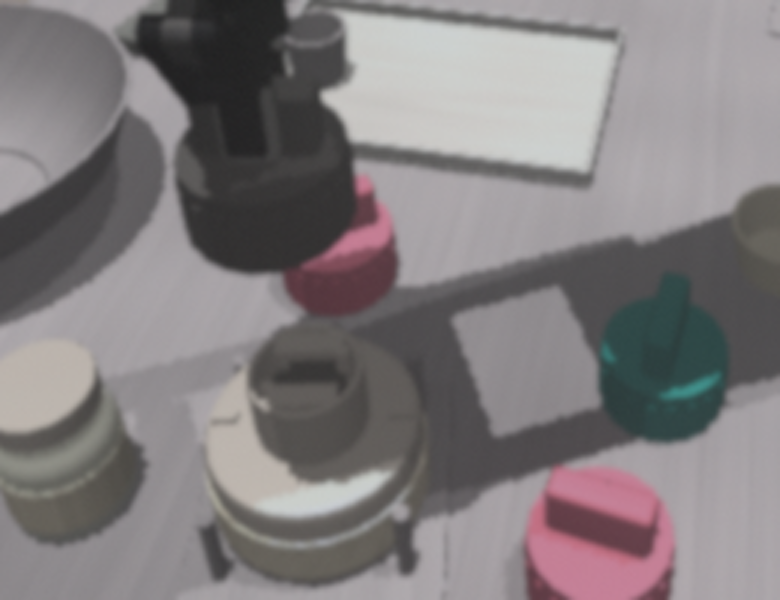

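The cap hangs upright in the gripper at about (265,185). The neck with its slot is exposed at (305,385), and the tray's free half is around (510,110). Carrying it over.

>>> carry_out(targets=[[[1.1, -4.6, 0], [0, 0, 0], 1], [[2.2, -9.2, 0], [0, 0, 0], 1], [[3.3, -13.8, 0], [0, 0, 0], 1], [[4.4, -18.4, 0], [0, 0, 0], 1], [[5.5, -23, 0], [0, 0, 0], 1]])

```text
clock: 8.5
tool_pos: [0.541, 0.1014, 0.2277]
tool_rot: [-0.0, -0.079, 0.997, -0.0]
wrist_force: [0.4, 0.1, -0.7]
width: 0.0151
gripper_force: 60.9
```

>>> carry_out(targets=[[[1.1, -4.6, 0], [0, 0, 0], 1], [[2.2, -9.3, 0], [0, 0, 0], 1], [[2.2, -9.3, 4.5], [0, 0, 0], 1], [[2.2, -9.3, 9], [0, 0, 0], 1], [[2.2, -9.3, 13], [0, 0, 0], 1]])

```text
clock: 9.0
tool_pos: [0.5339, 0.0072, 0.0959]
tool_rot: [-0.0, -0.078, 0.997, 0.0]
wrist_force: [-0.2, 0.2, -0.9]
width: 0.0148
gripper_force: 60.9
```

>>> carry_out(targets=[[[0, 0, 2], [0, 0, 0], 1], [[0, 0, 3], [0, 0, 0], 1], [[0, 0, 3.5], [0, 0, 0], 1], [[0, 0, 3.5], [0, 0, 0], 1]])

```text
clock: 9.4
tool_pos: [0.5348, 0.0078, 0.0634]
tool_rot: [0.0, -0.079, 0.997, -0.0]
wrist_force: [-0.7, 0.5, 0.4]
width: 0.0152
gripper_force: 60.9
```

```bash
python3 - <<'E'
from workcell import get_obs
from sil import *
S=capture("side");o=get_obs();print(o["tool_pos"],o["wrist_force"],o["width"])
cv2.imwrite("pics/place.png",cv2.resize(S["color"][150:290,190:375],(740,560),interpolation=cv2.INTER_CUBIC)[:,:,::-1])
E
```

```text
[0.53506279 0.00780137 0.06404243] [-0.48279775  0.61351451 -0.58260874] 0.014883113107029666
```

View pics/place.png

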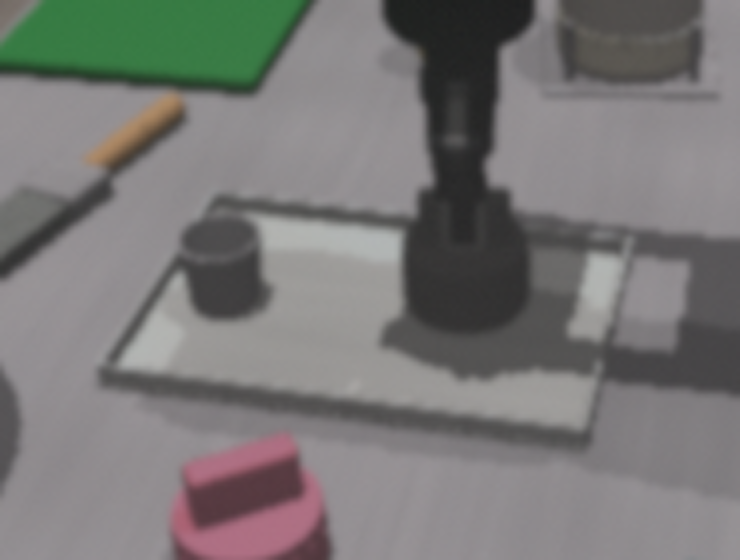

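The cap (465,265) hovers over the free half of the tray, well away from the cup at (225,265). Lowering in small steps until the force shows contact.

>>> carry_out(targets=[[[0, 0, 0.5], [0, 0, 0], 1], [[0, 0, 1], [0, 0, 0], 1], [[0, 0, 1.4], [0, 0, 0], 1], [[0, 0, 1.6], [0, 0, 0], 1], [[0, 0, 1.6], [0, 0, 0], 1]])

```text
clock: 9.95
tool_pos: [0.5344, 0.0078, 0.0467]
tool_rot: [-0.0, -0.079, 0.997, 0.0]
wrist_force: [-0.4, -0.4, -0.5]
width: 0.015
gripper_force: 60.9
```

>>> carry_out(targets=[[[0, 0, 0.1], [0, 0, 0], 1], [[0, 0, 0.2], [0, 0, 0], 1], [[0, 0, 0.2], [0, 0, 0], 1]])

```text
clock: 10.25
tool_pos: [0.5346, 0.0078, 0.045]
tool_rot: [0.0, -0.079, 0.997, 0.0]
wrist_force: [-0.1, 0.1, -0.3]
width: 0.0149
gripper_force: 60.9
```

>>> carry_out(targets=[[[0, 0, 0.1], [0, 0, 0], 1], [[0, 0, 0.1], [0, 0, 0], 1], [[0, 0, 0.1], [0, 0, 0], 1]])

```text
clock: 10.55
tool_pos: [0.5348, 0.0077, 0.0447]
tool_rot: [0.0, -0.078, 0.997, -0.0]
wrist_force: [-2.5, -0.9, 6.6]
width: 0.0154
gripper_force: 61.8
```

>>> carry_out(targets=[[[0, 0, 0.08], [0, 0, 0], 1], [[0, 0, 0.08], [0, 0, 0], 1], [[0, 0, 0.08], [0, 0, 0], 1]])

```text
clock: 10.85
tool_pos: [0.535, 0.0076, 0.0446]
tool_rot: [0.001, -0.078, 0.997, -0.0]
wrist_force: [-6.2, -0.8, 14.8]
width: 0.0151
gripper_force: 63.0
```

Contact is made. I ease off 1 mm, release and retreat.

>>> carry_out(targets=[[[0, 0, -0.1], [0, 0, 0], 1], [[0, 0, -0.1], [0, 0, 0], 0.5], [[0, 0, -0.1], [0, 0, 0], 0], [[0, 0, -0.1], [0, 0, 0], 0], [[0, 0, -0.1], [0, 0, 0], 0]])

```text
clock: 11.35
tool_pos: [0.5345, 0.0078, 0.0441]
tool_rot: [-0.0, -0.078, 0.997, 0.0]
wrist_force: [-0.4, 0.4, 0.2]
width: 0.0428
gripper_force: 0.0
```

>>> carry_out(targets=[[[0, 0, -1], [0, 0, 0], 0], [[0, 0, -3], [0, 0, 0], 0], [[0, 0, -7], [0, 0, 0], 0], [[0, 0, -11], [0, 0, 0], 0], [[0, 0, -15], [0, 0, 0], 0]])

```text
clock: 11.85
tool_pos: [0.5343, 0.0078, 0.1966]
tool_rot: [0.0, -0.078, 0.997, -0.0]
wrist_force: [1.2, -1.0, 0.2]
width: 0.0429
gripper_force: 0.0
```

```bash
python3 - <<'E'
from workcell import get_obs
from sil import *
S=capture("side");o=get_obs();print(o["tool_pos"],o["wrist_force"],o["width"])
cv2.imwrite("pics/done.png",cv2.resize(S["color"][80:280,190:400],(630,600),interpolation=cv2.INTER_CUBIC)[:,:,::-1])
E
```

```text
[0.53609476 0.00772361 0.20393061] [ 0.02092851 -0.09042297  7.98114491] 0.04249477871946685
```

View pics/done.png

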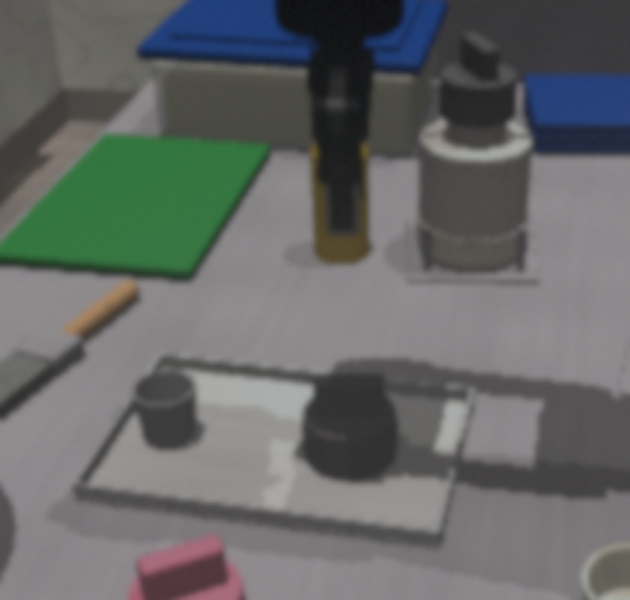

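The cap stands upright with its wing on top at (350,430) on the tray floor. The gripper is clear above it and the tall cap at (478,80) is still in place. Handing in.

```bash
python3 -c "
from workcell import workorder,get_obs
print(get_obs()['wrist_force']); print(workorder.hand_in())"
```

```text
[ 0.02092851 -0.09042297  7.98114491]
the job is handed in; nothing more can be done
None
```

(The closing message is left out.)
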